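# Load the gravity-feed tin rack in order

### The job

Load the empty sloping tin rack so that the short tin will come out first and the tall tin next: set the short tin upright in the lane at the raised open end, let go so that it slides down to rest at the end bars, and then do the same with the tall tin, so that it stands right behind the short one. Do not knock over or shift the spice jar or the honey jar.

Things in the scene. Friction and masses are not known exactly. Their poses are not given: they have to be found in the camera images.
- tin_rack: Fixed rack, 200 x 84 x 78 mm: one lane with a smooth slippery floor that slopes 16 deg (0.28 rad); rails 76 mm apart inside, 4 thick, 10 above the floor. Origin: on the worktop, mid-lane. +x goes up the lane to the raised open end (x = +96 mm); two cross bars, 22 and 42 above the floor, close the low end (x = -96). Floor height 40 mm + 0.287 x. z up. Yaw varies; raised end on the right.
- rack_load (a point): Point on the lane floor near the raised end, on the centre line, where to set a tin down: rack x = +53 mm, 55 mm above the worktop. Axes as the rack's. A tin that is let go here tips onto the slope and slides to the low end by itself in about 1 s; fingers that grip across the lane (along y) and open that way leave its path free.
- short_tin: Plain round steel kitchen tin with a lid, 54 mm in diameter, 48 mm tall, about 0.12 kg, standing loose on the worktop. Origin: centre of its underside; z up. Grip it round the upper half, at 30 to 40 mm height, so that the fingers clear the rails of the rack.
- tall_tin: Plain round steel kitchen tin with a lid, just like the short one but 72 mm tall (54 mm in diameter, about 0.16 kg), standing loose on the worktop. Origin: centre of its underside; z up. Grip it round the upper half, at 40 to 62 mm height.
- spice_jar: Bystander: slim round glass spice jar with a screw cap, 46 mm in diameter, 106 mm tall, standing loose near the tins (the three swap places). Origin: centre of its underside.
- honey_jar: Bystander: wide honey jar, 65 mm in diameter, 100 mm tall, loose, farther back, near wall cabinets that hang about 0.49 m above the rear of the worktop (carry low, and draw the arm back towards the robot between places, to keep it clear of them). Origin: centre of its underside.
Not all that is in view belongs to the job. Leave any purple or turquoise look-alike of the short_tin alone.

How it is judged (in metres and radians):
On the way, in this order (a step that is already met when the one before it is completed fails the run):
1. the short tin stands upright in the upper half of the lane, its underside no more than about 40 mm above the floor there (x of short_tin in the frame of tin_rack between 0.015 and 0.095 m and y of short_tin in the frame of tin_rack between -0.02 and 0.02 m and z of short_tin in the frame of tin_rack between 0.008 and 0.1 m and angle between short_tin's own z axis and vertical below 0.45 rad), for 0.05 s.
2. the short tin is let go and rests upright at the end bars (x of short_tin in the frame of tin_rack between -0.085 and -0.05 m and y of short_tin in the frame of tin_rack between -0.02 and 0.02 m and z of short_tin in the frame of tin_rack between 0.008 and 0.04 m and angle between short_tin's own z axis and vertical below 0.45 rad and linear speed of short_tin below 0.02 m/s and contact force between the fingers and short_tin below 0.2 N), for 0.2 s.
3. the tall tin stands upright in the upper half of the lane, its underside no more than about 40 mm above the floor there, with the short tin still at the low end (all of step 2 and x of tall_tin in the frame of tin_rack between 0.015 and 0.095 m and y of tall_tin in the frame of tin_rack between -0.02 and 0.02 m and z of tall_tin in the frame of tin_rack between 0.008 and 0.1 m and angle between tall_tin's own z axis and vertical below 0.45 rad), for 0.05 s.
At the end, for the whole second after the job is handed in: The short tin rests at the end bars (origin 50 to 85 mm down the lane from the rack's middle), the tall tin right behind it (35 mm below to 5 mm above the middle); both within 20 mm of the centre line, on the floor, leaning under 0.45 rad (the floor slopes 0.28), at rest and let go (all of step 2 and x of tall_tin in the frame of tin_rack between -0.035 and 0.005 m and y of tall_tin in the frame of tin_rack between -0.02 and 0.02 m and z of tall_tin in the frame of tin_rack between 0.008 and 0.055 m and angle between tall_tin's own z axis and vertical below 0.45 rad and linear speed of tall_tin below 0.02 m/s and contact force between the fingers and tall_tin below 0.2 N); the robot touches nothing.
It fails at once if the spice jar is knocked over or shifted by more than 40 mm (distance of spice_jar from where it was at the start of the episode above 0.04 m or angle between spice_jar's own z axis and vertical above 0.5 rad).
It fails at once if the honey jar is knocked over or shifted by more than 40 mm (distance of honey_jar from where it was at the start of the episode above 0.04 m or angle between honey_jar's own z axis and vertical above 0.5 rad).
It also fails if it takes over 72 s, if anything falls off the work surface, if the arm or the gripper's body presses on something with over 40 N, if the wrist force passes 120 N, or if a joint passes its speed limit or range.

### The arm

A 6-joint arm with a two-finger parallel gripper is mounted at the origin on a cart in front of the work surface, level with it; the furniture and walls round the work are solid. World frame = base frame: x ahead of the robot, y to its left, z up, the work surface at z = 0. Lengths are in m, angles in degrees, forces in N, time in s.
With the tool pointing down it reaches from about 0.4 to 0.825 m from the base axis. Payload 7 kg.
Tool frame: the origin (TCP) lies on the centre line of the jaws, within the pads' length; the fingertips stand 17 mm ahead of it and the grasp point (between the pads) lies 2 mm behind it; z points along the fingers, y is the direction in which the jaws open and shut (so a half turn about z gives the same grasp; the last joint's range is limited). The gripper opens to 88 mm and grips with 3 to 60 N. Pads are 19 mm wide; open, the fingers measure 130 mm over their backs; the gripper's body (78 mm by 193 mm) begins 47 mm behind the grasp point.
Start: joints at [-60.499, 20.546, 0.682, 0, -70.136, -16.507], TCP at [0.152, -0.658, 0.244] pointing down, gripper open.
Joint ranges: [-176.03, 176.03], [-82.01, 121.73], [-58.28, 71.71], [-173.87, 95.51], [-174.79, -0.11], [-173.66, 173.66]. Speed limits (degrees/s): [136.94, 136.94, 172.46, 180, 180, 180].

### API

Orientations are given as [roll, pitch, yaw] about the fixed x, y, z axes, in that order (R = Rz(yaw) Ry(pitch) Rx(roll)).
In Python, from plant import telemetry, vision, close_job, recognise, silhouettes, place_of gives the robot as it stands.
- The arm moves only by the shell command python3 -m handwheel 'ROWS'. ROWS is JSON, a list that holds one entry, the list of rows, each a list of 5 numbers: the shift along the tool's x, y, z in m, then the turn about the tool's z in rad, then the closure, from 0 (fully open) to 1 (shut). In form: [[[tx, ty, tz, yaw, gripper], ...]]. A call has 1 to 20 rows; each row shifts and turns the commanded pose from where the row before left it, along the tool's axes as they then stand; what a row does not reach is not made up. A row lasts 1/12 s, in which the tool goes at most 41.7 mm and 7.16 degrees, less where a joint would pass 70% of its speed; a pose out of reach is approached as far as the arm can. A call with a gripper value outside its range is refused whole. The fingers move at their own pace and stop on an object; the grip force is fixed at half the most. Time passes only in rows, so rows that do not move let the fingers close. It gives the time, the measured TCP pose, the force and the opening at its end, in the units of the state.
- telemetry.get_obs(): the state, without advancing time (a new reading comes with each control period).
- vision.snapshot(name): name is "scene" or "top" or "wrist"; returns a dict with "color" (400x640x3 uint8, red, green, blue), "mtx" (3x3 intrinsics, pixels), "cam_to_world" (4x4, takes a point from camera to world coordinates); the wrist camera has in their place "tool_from_camera" (4x4, takes a point from camera to tool coordinates, whose origin is the TCP and whose axes are the flange's). Camera axes: x right, y down, z forward; pixel columns grow to the right and rows downward; lengths in m; the calibration is good to about 2 mm. A picture is of the moment at which its call begins: read the wrist's pose just before it. There is no depth.
- close_job(): hands the job in, once; it reports no verdict.
Trained networks look in a picture, given as the dict that the camera call returned (one of the last four; its "shot" number tells which), for a name from the list of things; names that differ only in an ending like _2 or _b are one class to them, and where a whole thing is asked for, a point or a joint stands for the part that bears it (a point fixed in the world has none). Each returns a list of dicts, best first, with "conf" (0 to 1); they miss things now and then, are a little off and sometimes report something else, mostly with a low value. They report only what shows in the picture. A call takes as long as a camera call. They do not tell look-alikes from the thing itself.
- recognise(name, picture): "xy" ([column, row] in pixels, amid what is visible of it).
- silhouettes(name, picture): "region" (400x640 bool, what is visible of it) and "xy" ([column, row] in pixels, amid what is visible of it).
- place_of(name, picture): "xy" ([column, row] in pixels: a listed point, or the origin of a listed thing).
The state is a dict: "clock": time; "joint_pos": joint angles; "qvel": joint speeds; "tau": joint torques, N m; "tool_pos": TCP position; "orientation": TCP orientation; "force": force on the tool from outside, world axes, zero at the start; "moment": the same for the moment, N m; "opening": finger opening in m.
Only numpy, scipy, OpenCV 4.12 (cv2) and the standard library are available. Lean on these libraries where they do the work, as an engineer would, in place of code of your own. Each camera call takes 0.05 s, during which the arm holds its last target.

## Working session

There is one attempt and no reset: what is moved stays moved. The work goes in short steps, Python scripts to look and compute and a shell command to move; the robot and the scene stay as the last step left them, time stands still between calls to the robot, and variables do not carry over. Pictures are saved under pics/ and viewed, and the job is handed in when it is done.

```bash
ls; mkdir -p pics; python3 - <<'E'
from plant import telemetry, vision, recognise, place_of
import cv2
print(telemetry.get_obs())
for n in ("scene","top"):
    s=vision.snapshot(n); cv2.imwrite(f"pics/{n}0.png",s["color"][:,:,::-1])
    print(n,s["mtx"].round(1).tolist(),s["cam_to_world"].round(3).tolist())
    for t in ("tin_rack","rack_load","short_tin","tall_tin","spice_jar","honey_jar"):
        print(t,[(r["conf"],[round(float(v),1) for v in r["xy"]]) for r in place_of(t,s)])
E
```

```text
pics
{'clock': 0.0, 'joint_pos': array([-6.05001892e+01,  2.05927782e+01,  6.36340493e-01, -2.22240945e-02,
       -7.01347699e+01, -1.65051403e+01]), 'qvel': array([ 0.01286663, -0.01833738,  0.0165466 ,  0.09000695, -0.03396171,
       -0.05225756]), 'tau': array([-2.16271983e-04, -5.82713413e+01,  2.93057799e+01,  6.99729100e+00,
        6.75010946e-03, -1.94868935e-04]), 'tool_pos': array([ 0.15165751, -0.65729265,  0.24262037]), 'orientation': array([ 1.79906615e+02, -5.88377392e-03, -1.67012893e+02]), 'force': array([-0.27494468, -0.55085994, -0.08308117]), 'moment': array([-0.03113845, -0.03951612, -0.02733337]), 'opening': 0.08766521418995035}
scene [[387.5, 0.0, 318.8], [0.0, 387.5, 200.0], [0.0, 0.0, 1.0]] [[-0.696, -0.53, 0.485, -0.043], [-0.718, 0.507, -0.477, 0.717], [0.007, -0.68, -0.733, 0.94], [0.0, 0.0, 0.0, 1.0]]
tin_rack [(0.7, [297.6, 263.8])]
rack_load [(0.61, [307.8, 266.8])]
short_tin [(0.85, [240.0, 294.1]), (0.66, [272.8, 303.7]), (0.56, [334.7, 220.0])]
tall_tin [(0.95, [366.3, 199.7])]
spice_jar [(0.91, [402.2, 191.3])]
honey_jar [(0.86, [313.1, 181.4])]
top [[388.7, 0.0, 316.2], [0.0, 388.7, 202.7], [0.0, 0.0, 1.0]] [[0.006, -0.99, 0.141, 0.383], [-1.0, -0.007, -0.008, 0.149], [0.009, -0.141, -0.99, 1.062], [0.0, 0.0, 0.0, 1.0]]
tin_rack [(0.68, [247.8, 238.6])]
rack_load [(0.57, [236.9, 256.7])]
short_tin [(0.88, [316.9, 225.8]), (0.88, [299.8, 261.9]), (0.85, [203.4, 250.9]), (0.84, [189.1, 221.8])]
tall_tin [(0.96, [371.9, 226.0])]
spice_jar [(0.59, [318.2, 226.8]), (0.58, [417.3, 246.1])]
honey_jar [(0.76, [344.6, 154.2])]
```

View pics/scene0.png

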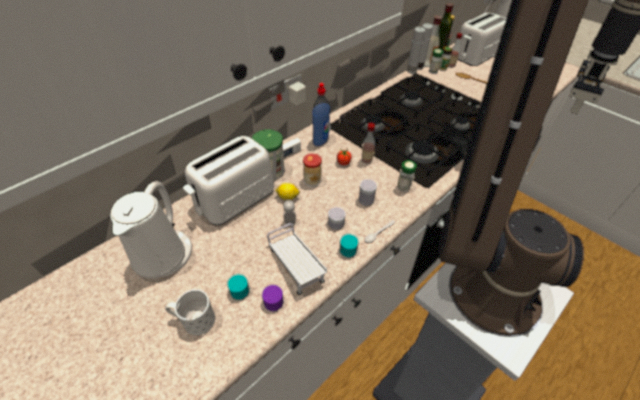

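View pics/top0.png

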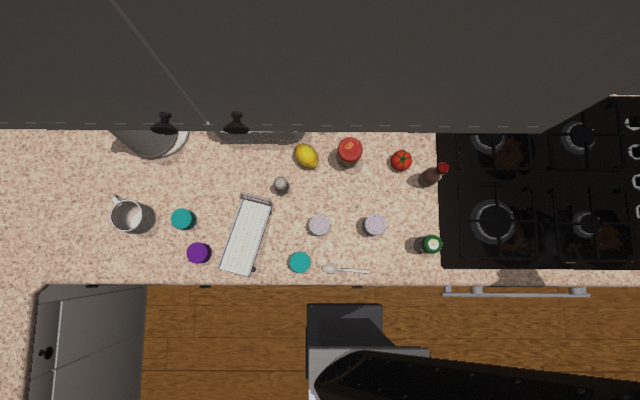

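Scene view: the grey short tin is at (336,217) and the grey tall tin at (367,191). Short-tin look-alikes are teal at (349,244) and (238,286), and purple at (272,297). The green-capped spice jar is at (406,175), the honey jar at (312,168) and the rack at (297,260). Top view: short tin (319,225), tall tin (374,225), spice jar (431,244), rack (245,235) with its bars at the top of the image. I choose the plain grey steel tins.

```bash
cat > h.py <<'E'
import numpy as np, cv2
from plant import telemetry, vision, recognise, place_of, silhouettes
def ray(s,uv,T=None):
    T=s["cam_to_world"] if T is None else T
    d=T[:3,:3]@np.linalg.inv(s["mtx"])@np.array([uv[0],uv[1],1.]); return T[:3,3],d
def onz(s,uv,z,T=None):
    o,d=ray(s,uv,T); return o+d*(z-o[2])/d[2]
def proj(s,P,T=None):
    T=s["cam_to_world"] if T is None else T
    q=np.linalg.inv(T)@np.append(P,1); q=s["mtx"]@q[:3]; return q[:2]/q[2]
E
python3 - <<'E'
from h import *
ss={n:vision.snapshot(n) for n in("scene","top")}
for n,s in ss.items():
    print(n)
    for t,z in (("tin_rack",0),("rack_load",.055),("short_tin",0),("tall_tin",0),("spice_jar",0),("honey_jar",0)):
        print(t,[(r["conf"],onz(s,r["xy"],z).round(3)) for r in place_of(t,s)])
    c=s["color"]
    x,y=(230,130) if n=="scene" else (215,130)
    cv2.imwrite(f"pics/{n}crop.png",cv2.resize(c[y:y+170,x:x+240,::-1],None,fx=3.3,fy=3.3,interpolation=cv2.INTER_CUBIC))
    for t in("short_tin","tall_tin","tin_rack"):
        for r in silhouettes(t,s):
            m=r["region"]; ys,xs=np.where(m); print(t,r["conf"],xs.min(),xs.max(),ys.min(),ys.max(),m.sum(),np.median(c[m],0))
            if t=="tin_rack": print(cv2.minAreaRect(np.argwhere(m)[:,::-1].astype(np.float32)))
E
```

```text
scene
tin_rack [(0.94, array([ 0.43 ,  0.337, -0.   ]))]
rack_load [(0.63, array([0.392, 0.338, 0.055]))]
short_tin [(0.9, array([0.399, 0.451, 0.   ])), (0.73, array([0.481, 0.491, 0.   ])), (0.72, array([0.484, 0.139, 0.   ])), (0.62, array([0.378, 0.18 , 0.   ]))]
tall_tin [(0.8, array([ 0.47 , -0.004,  0.   ])), (0.37, array([0.652, 0.061, 0.   ]))]
spice_jar [(0.71, array([ 0.416, -0.129,  0.   ]))]
honey_jar [(0.64, array([0.658, 0.063, 0.   ]))]
short_tin 0.7 328 345 207 228 339 [184. 175. 172.]
short_tin 0.62 227 249 273 299 483 [  0. 175. 163.]
short_tin 0.58 262 283 284 310 472 [132.  54. 162.]
short_tin 0.56 339 357 234 257 371 [  0. 167. 155.]
tall_tin 0.69 357 376 179 204 393 [122. 118. 110.]
tin_rack 0.81 268 326 225 294 1720 [228. 224. 211.]
((296.6761169433594, 256.25958251953125), (68.36538696289062, 38.54602813720703), 59.4207763671875)
top
tin_rack [(0.95, array([0.434, 0.323, 0.   ]))]
rack_load [(0.59, array([0.388, 0.339, 0.055]))]
short_tin [(0.9, array([0.468, 0.13 , 0.   ])), (0.87, array([0.394, 0.441, 0.   ])), (0.65, array([0.48 , 0.497, 0.   ])), (0.54, array([0.373, 0.185, 0.   ])), (0.2, array([0.667, 0.061, 0.   ]))]
tall_tin [(0.64, array([ 0.469, -0.012,  0.   ]))]
spice_jar [(0.76, array([ 0.423, -0.146,  0.   ]))]
honey_jar [(0.93, array([0.674, 0.05 , 0.   ]))]
short_tin 0.9 187 211 242 262 426 [109.  49. 138.]
short_tin 0.8 310 329 214 235 351 [183. 173. 177.]
short_tin 0.77 171 196 208 229 428 [ 44.  149.  143.5]
short_tin 0.63 290 310 251 272 358 [ 49. 158. 153.]
short_tin 0.33 218 271 193 274 2576 [200. 198. 190.]
tall_tin 0.66 362 385 214 235 400 [182. 172. 176.]
tin_rack 0.66 217 272 192 275 2710 [200. 197. 189.]
((246.12843322753906, 234.23855590820312), (37.54679489135742, 81.03211212158203), 16.699241638183594)
```

```bash
sleep 1; ls pics
```

```text
scene0.png
scenecrop.png
top0.png
topcrop.png
```

View pics/topcrop.png

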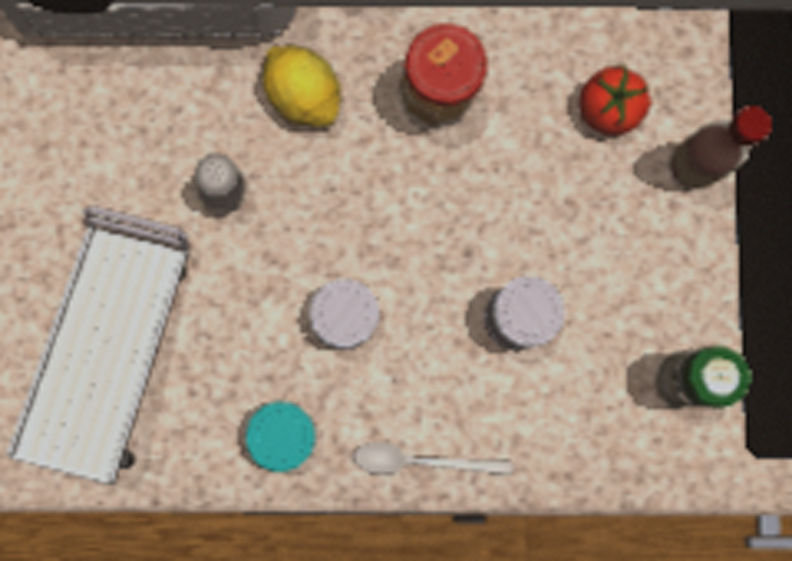

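View pics/scenecrop.png

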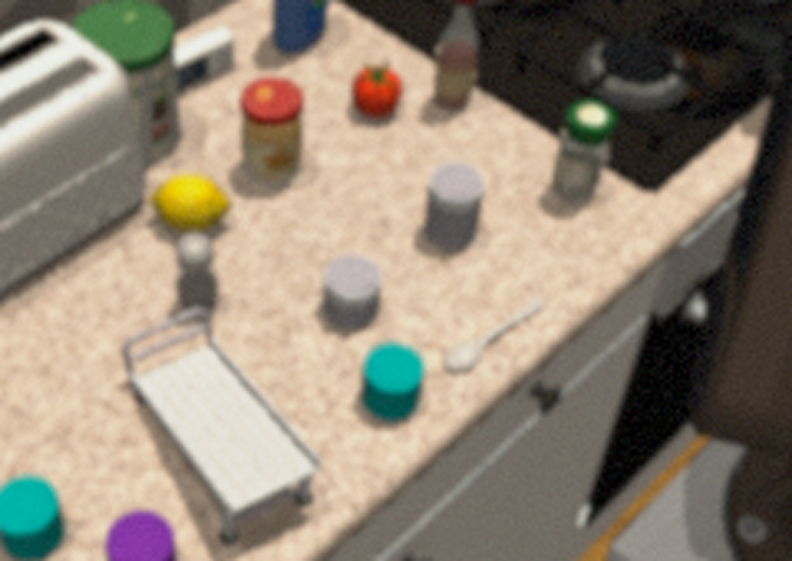

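The crops show plain grey tins: the short lid at (319,225) and the tall lid at (375,225) in the top view, with teal at (300,262). Next I refine the positions and fit the rack from its corners.

```bash
python3 - <<'E'
from h import *
from scipy.optimize import least_squares
s=vision.snapshot("top"); c=vision.snapshot("scene")
f=lambda u,v:(215+u/3.3,130+v/3.3); g=lambda u,v:(230+u/3.3,130+v/3.3)
print("short top",onz(s,f(343,314),.048),"scene",onz(c,g(351,272),.048))
print("tall top",onz(s,f(528,313),.072),"scene",onz(c,g(456,185),.072))
print("honey",onz(s,f(446,62),.1),"spice",onz(s,f(721,375),.106))
# rack corners: rail top at raised end, bar top at low end
fl=lambda x:.040+.287*x
P=[(.098,.042,fl(.098)+.01),(.098,-.042,fl(.098)+.01),(-.098,.042,fl(-.098)+.042),(-.098,-.042,fl(-.098)+.042)]
O=[f(13,457),f(113,482),f(88,208),f(187,234)]
Oc=[g(229,512),g(316,466),g(125,345),g(207,313)]
def res(p,which):
    a=p[2];R=np.array([[np.cos(a),-np.sin(a),0],[np.sin(a),np.cos(a),0],[0,0,1]])
    r=[]
    for i,q in enumerate(P):
        w=R@np.array(q)+[p[0],p[1],0]
        if which!=1:r+=list(proj(s,w)-O[i])
        if which!=0 : r+=list(proj(c,w)-Oc[[1,0,3,2][i]] if 0 else proj(c,w)-Oc[i])
    return np.array(r)
for sgn in(0,1,2):
    r=least_squares(res,[.43,.33,np.pi-.3],args=(sgn,)); 
    a=r.x[2];L=r.x[:2]+.053*np.array([np.cos(a),np.sin(a)])
    print(sgn,r.x[:2],np.degrees(a),np.abs(r.fun).max(),r.fun.round(1),"load",L)
E
```

```text
short top [0.46876785 0.13334138 0.048     ] scene [0.47275988 0.13367027 0.048     ]
tall top [ 0.46850912 -0.00953955  0.072     ] scene [ 0.4661766  -0.00278518  0.072     ]
honey [0.66019186 0.05548933 0.1       ] spice [ 0.42037293 -0.14710144  0.106     ]
0 [0.44459656 0.32082201] 165.76243979211776 31.559284133262167 [ 31.2   7.2 -31.6  -9.   30.6   8.5 -30.3  -7.4] load [0.39322449 0.33385699]
1 [0.44052156 0.32721339] 167.50313223899593 28.76902964360204 [ 28.8 -16.9 -25.6  11.8  24.3 -10.2 -26.2  11.3] load [0.38877724 0.33868187]
2 [0.44323903 0.32334458] 166.48369077130275 32.17960250522191 [ 30.7   7.6  28.7 -17.9 -32.2  -8.2 -25.9  10.3  29.2   8.7  25.3 -11.5
 -31.8  -6.8 -25.3   9.6] load [0.39170695 0.33573185]
```

```bash
python3 - <<'E'
from h import *
from scipy.optimize import least_squares
s=vision.snapshot("top"); c=vision.snapshot("scene")
f=lambda u,v:(215+u/3.3,130+v/3.3); g=lambda u,v:(230+u/3.3,130+v/3.3)
fl=lambda x:.040+.287*x
P=[(.098,-.042,fl(.098)+.01),(.098,.042,fl(.098)+.01),(-.098,-.042,fl(-.098)+.042),(-.098,.042,fl(-.098)+.042)]
O=[f(13,457),f(113,482),f(88,208),f(187,234)]
Oc=[g(229,512),g(316,466),g(125,345),g(207,313)]
def res(p,which):
    a=p[2];R=np.array([[np.cos(a),-np.sin(a),0],[np.sin(a),np.cos(a),0],[0,0,1]])
    r=[]
    for i,q in enumerate(P):
        w=R@np.array(q)+[p[0],p[1],0]
        if which!=1:r+=list(proj(s,w)-O[i])
        if which!=0 : r+=list(proj(c,w)-Oc[i])
    return np.array(r)
for w in(0,1,2):
    r=least_squares(res,[.43,.33,np.pi-.3],args=(w,)); 
    a=r.x[2];L=r.x[:2]+.053*np.array([np.cos(a),np.sin(a)])
    print(w,r.x[:2],np.degrees(a),r.fun.round(1),"load",L)
print(telemetry.get_obs()["clock"])
E
```

```text
0 [0.44411536 0.32078621] 166.2363578950156 [-1.  -1.   1.3 -0.3 -0.6  0.8  0.3  0.6] load [0.39263723 0.33339582]
1 [0.43854795 0.32981902] 164.8300974454625 [-1.4 -0.8  1.1 -0.6 -0.5  1.4  0.9  0.2] load [0.38739479 0.34368818]
2 [0.44229588 0.32444869] 165.55263584214086 [-2.9 -0.6 -0.3 -3.1 -0.7  0.5  1.9 -3.  -1.6  1.4 -0.2 -0.1 -0.7  1.6
  1.  -1.5] load [0.39097189 0.33767169]
1.9
```

```bash
cat >> h.py <<'E'
from scipy.spatial.transform import Rotation as Ro
def pose():
    o=telemetry.get_obs(); return o["tool_pos"],Ro.from_euler("xyz",o["orientation"],degrees=True).as_matrix(),o
def rel(t):
    p,R,o=pose(); d=R.T@(np.array(t)-p); print("at",p.round(4),o["orientation"].round(2),"t",round(o["clock"],2),"open",round(o["opening"],4),"F",o["force"].round(1)," -> delta tool",d.round(4),"rows",np.linalg.norm(d)/.0417)
def wrist():
    p,R,o=pose(); s=vision.snapshot("wrist"); T=np.eye(4);T[:3,:3]=R;T[:3,3]=p
    s["T"]=T@s["tool_from_camera"]; return s
E
python3 -m handwheel '[[[0,0,0,0.12,0],[0,0,0,0.12,0],[0,0,0,0.12,0],[0,0,0,0.12,0],[0,0,0,0,0]]]'
python3 -c "
from h import *
rel([.40,-.25,.24]); rel([.43,.10,.24])"
```

```text
clock: 2.32
tool_pos: [0.1518, -0.6577, 0.2436]
orientation: [-180.0, 0.0, 165.2]
force: [-0.5, 0.0, -0.5]
opening: 0.0877
at [ 0.1518 -0.6577  0.2436] [-180.      0.    165.17] t 2.32 open 0.0877 F [-0.5  0.  -0.5]  -> delta tool [-0.1357  0.4576  0.0036] rows 11.446707317665291
at [ 0.1518 -0.6577  0.2436] [-180.      0.    165.17] t 2.32 open 0.0877 F [-0.5  0.  -0.5]  -> delta tool [-0.0751  0.8037  0.0036] rows 19.356485109353503
```

```bash
python3 -m handwheel '[[[-0.0104,0.0352,0,0,0],[-0.0104,0.0352,0,0,0],[-0.0104,0.0352,0,0,0],[-0.0104,0.0352,0,0,0],[-0.0104,0.0352,0,0,0],[-0.0104,0.0352,0,0,0],[-0.0104,0.0352,0,0,0],[-0.0104,0.0352,0,0,0],[-0.0104,0.0352,0,0,0],[-0.0104,0.0352,0,0,0],[-0.0104,0.0352,0,0,0],[-0.0104,0.0352,0,0,0],[-0.0104,0.0352,0,0,0]]]'
python3 -m handwheel '[[[0.006,0.0345,0,0,0],[0.006,0.0345,0,0,0],[0.006,0.0345,0,0,0],[0.006,0.0345,0,0,0],[0.006,0.0345,0,0,0],[0.006,0.0345,0,0,0],[0.006,0.0345,0,0,0],[0.006,0.0345,0,0,0],[0.006,0.0345,0,0,0],[0.006,0.0345,0,0,0],[0,0,0,0,0],[0,0,0,0,0]]]'
python3 - <<'E'
from h import *
s=wrist(); cv2.imwrite("pics/w1.png",s["color"][:,:,::-1]); print(s["tool_from_camera"].round(3),s["mtx"].round(0).tolist())
for t,z in (("short_tin",0),("tall_tin",0)):
    print(t,[(r["conf"],r["xy"],onz(s,r["xy"],z,s["T"]).round(4)) for r in place_of(t,s)])
for t,z in (("short_tin",.048),("tall_tin",.072)):
  for r in silhouettes(t,s): 
    ys,xs=np.where(r["region"]); print(t,r["conf"],xs.min(),xs.max(),ys.min(),ys.max())
rel([.4695,.1335,.24])
E
```

```text
clock: 3.4
tool_pos: [0.3979, -0.2469, 0.244]
orientation: [180.0, 0.1, 165.8]
force: [0.9, -0.1, -0.1]
opening: 0.0877
clock: 4.4
tool_pos: [0.4256, 0.1021, 0.2436]
orientation: [-180.0, 0.0, 165.9]
force: [0.1, 0.2, 0.1]
opening: 0.0873
[[ 0.    -0.951 -0.308  0.084]
 [ 1.     0.001 -0.    -0.   ]
 [ 0.    -0.308  0.951 -0.142]
 [ 0.     0.     0.     1.   ]] [[354.0, 0.0, 318.0], [0.0, 354.0, 204.0], [0.0, 0.0, 1.0]]
short_tin [(0.76, [380.7, 102.6], array([0.3729, 0.1832, 0.    ])), (0.68, [351.9, 204.9], array([0.4755, 0.13  , 0.    ]))]
tall_tin [(0.73, [231.9, 228.0], array([ 0.4692, -0.0121,  0.    ]))]
short_tin 0.8 331 385 178 238
short_tin 0.52 626 639 54 87
tall_tin 0.91 192 256 209 278
at [0.4255 0.0996 0.2437] [1.7999e+02 1.0000e-02 1.6548e+02] t 4.65 open 0.0877 F [-0.   0.2 -0.3]  -> delta tool [-0.034   0.0439  0.0037] rows 1.3345415628755097
```

```bash
ls pics/w1.png
```

```text
pics/w1.png
```

View pics/w1.png

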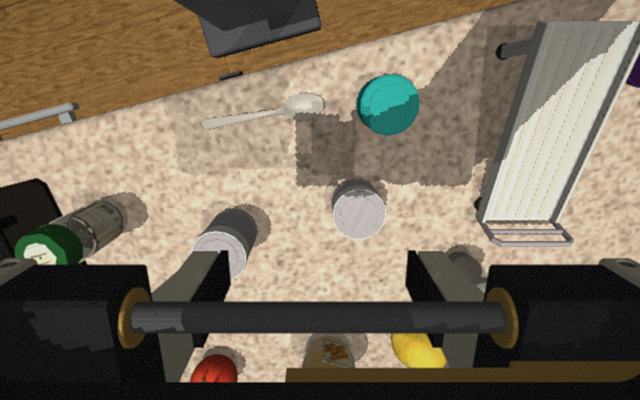

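Wrist view: short lid centre about (359,213), tall lid (220,254), teal (388,104), rack at right with its bars at (525,232).

```bash
python3 - <<'E'
from h import *
s=wrist(); c=s["color"]
for z,uv in((.048,(359,213)),(.072,(220,254))): print(onz(s,uv,z,s["T"]))
cv2.imwrite("pics/w1c.png",cv2.resize(c[0:270,300:640,::-1],None,fx=2.2,fy=2.2,interpolation=cv2.INTER_CUBIC))
fl=lambda x:.040+.287*x
P=[(.098,-.042,fl(.098)+.01),(.098,.042,fl(.098)+.01),(-.098,-.042,fl(-.098)+.042),(-.098,.042,fl(-.098)+.042),(.09,0,fl(.09)),(-.09,0,fl(-.09))]
for (x,y,a) in((.444,.321,166.2),(.4385,.33,164.8)):
    R=Ro.from_euler("z",a,degrees=True).as_matrix(); print([proj(s,R@np.array(q)+[x,y,0],s["T"]).round(0).tolist() for q in P])
E
```

```text
[0.4695571  0.13126703 0.048     ]
[ 0.46812846 -0.00966996  0.072     ]
[[651.0, 19.0], [543.0, 20.0], [576.0, 238.0], [493.0, 239.0], [583.0, 33.0], [515.0, 218.0]]
[[666.0, 10.0], [558.0, 8.0], [582.0, 232.0], [499.0, 231.0], [597.0, 23.0], [521.0, 212.0]]
```

```bash
ls pics/w1c.png
```

```text
pics/w1c.png
```

View pics/w1c.png

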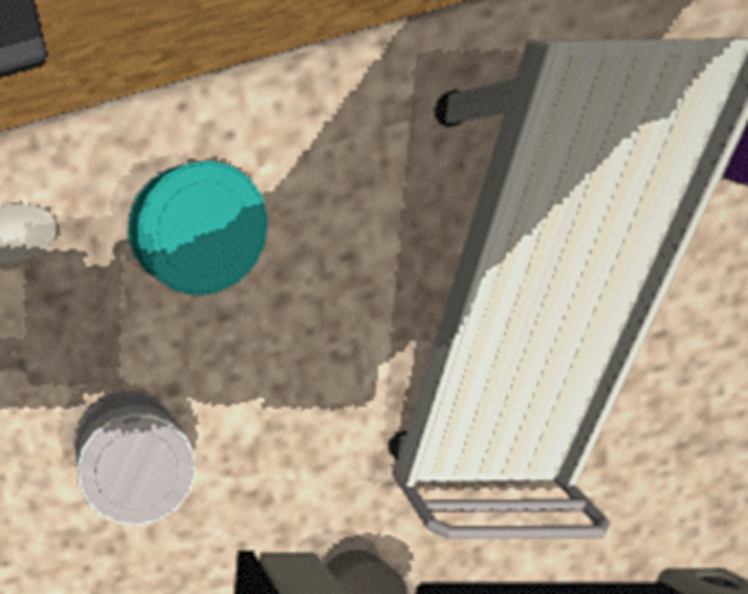

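Rack pose from the top camera matches the wrist view to within 2–3 px. Positioning over the short tin and descending.

```bash
python3 -c "
from h import *
rel([.4693,.1325,.13]); "
```

```text
at [0.4256 0.0996 0.2437] [1.7999e+02 1.0000e-02 1.6545e+02] t 4.7 open 0.0874 F [ 0.5 -0.7 -0.5]  -> delta tool [-0.034   0.0428  0.1137] rows 3.0250868453917787
```

```bash
python3 -m handwheel '[[[-0.017,0.0214,0,0,0],[-0.017,0.0214,0,0,0],[0,0,0.03,0,0],[0,0,0.03,0,0],[0,0,0.03,0,0],[0,0,0.024,0,0],[0,0,0,0,0],[0,0,0,0,0]]]'
python3 -c "
from h import *
s=wrist(); cv2.imwrite('pics/w2.png',s['color'][:,:,::-1])
rel([.4693,.1325,.036]); "
```

```text
clock: 5.37
tool_pos: [0.469, 0.1323, 0.1292]
orientation: [-179.9, -0.1, 165.5]
force: [1.0, 0.3, 0.8]
opening: 0.0874
at [0.4699 0.1331 0.1305] [-1.7999e+02  3.0000e-02  1.6548e+02] t 5.42 open 0.0875 F [-0.4  1.2 -0.4]  -> delta tool [ 0.0005 -0.0007  0.0945] rows 2.2662666118011265
```

```bash
ls pics/w2.png
```

```text
pics/w2.png
```

View pics/w2.png

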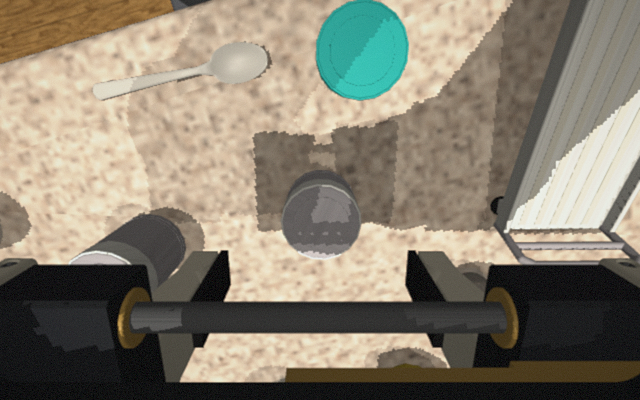

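Lid centre at (322,220), between the jaws; teal at (362,50) is clear. Descend and close.

```bash
python3 -m handwheel '[[[0,0,0.03,0,0],[0,0,0.03,0,0],[0,0,0.0245,0,0],[0,0,0.01,0,0],[0,0,0,0,0],[0,0,0,0,0.6],[0,0,0,0,0.6],[0,0,0,0,0.6],[0,0,0,0,0.6],[0,0,0,0,0.6],[0,0,0,0,0.6],[0,0,0,0,0.6],[0,0,0,0,0.6]]]'
python3 -c "
from h import *
rel([.3925,.3335,.16])"
```

```text
clock: 6.5
tool_pos: [0.4696, 0.1337, 0.0357]
orientation: [180.0, 0.0, 165.5]
force: [-2.5, -0.6, 6.9]
opening: 0.0534
at [0.4696 0.1337 0.0357] [1.7996e+02 4.0000e-02 1.6551e+02] t 6.5 open 0.0534 F [-2.5 -0.6  6.9]  -> delta tool [ 0.1246  0.1742 -0.1243] rows 5.9382960976099275
```

```bash
python3 -m handwheel '[[[0,0,-0.02,0,0.6],[0,0,-0.035,0,0.6],[0,0,-0.035,0,0.6],[0,0,-0.035,0,0.6],[0.0208,0.029,0,0,0.6],[0.0208,0.029,0,0,0.6],[0.0208,0.029,0,0,0.6],[0.0208,0.029,0,0,0.6],[0.0208,0.029,0,0,0.6],[0.0206,0.0292,0,0,0.6],[0,0,0,0,0.6],[0,0,0,0,0.6]]]'
python3 -c "
from h import *
s=wrist(); cv2.imwrite('pics/w3.png',s['color'][:,:,::-1])
fl=lambda x:.040+.287*x
R=Ro.from_euler('z',165.9,degrees=True).as_matrix()
for q in [(.098,-.042,fl(.098)+.01),(.098,.042,fl(.098)+.01),(-.098,-.042,fl(-.098)+.042),(-.098,.042,fl(-.098)+.042)]: print(proj(s,R@np.array(q)+[.444,.321,0],s['T']).round(0))
rel([.3925,.3335,.101]); s=vision.snapshot('top'); cv2.imwrite('pics/t3.png',cv2.resize(s['color'][130:300,160:400,::-1],None,fx=3.3,fy=3.3))"
```

```text
clock: 7.5
tool_pos: [0.3913, 0.3346, 0.1596]
orientation: [-180.0, -0.0, 165.7]
force: [-0.1, -0.3, -1.2]
opening: 0.0534
[383. 156.]
[251. 156.]
[366. 375.]
[270. 375.]
at [0.3916 0.3334 0.1595] [-1.7993e+02 -3.0000e-02  1.6558e+02] t 7.55 open 0.0538 F [ 0.3 -0.  -1.8]  -> delta tool [-0.0009  0.0004  0.0585] rows 1.404095596916739
```

```bash
ls pics/
```

```text
scene0.png
scenecrop.png
t3.png
top0.png
topcrop.png
w1.png
w1c.png
w2.png
w3.png
```

View pics/w3.png

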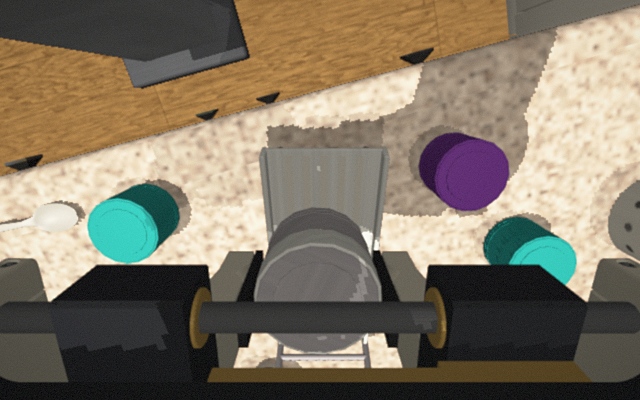

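View pics/t3.png

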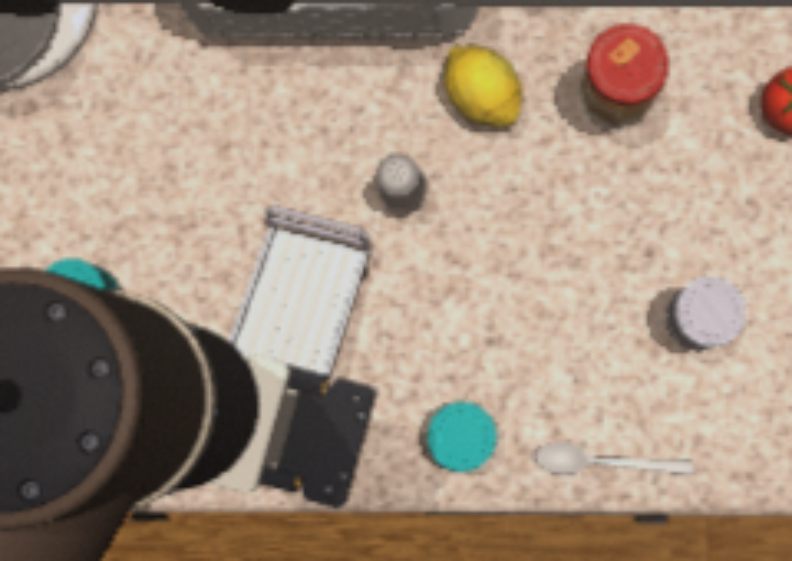

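The wrist view shows the raised end at columns 262–388 and the bars at 281–368. That puts the lane centre about 7 px, roughly 5 mm, towards tool +y from where I aimed, and it agrees with the two-camera fit. I correct for this, lower and release.

```bash
python3 -m handwheel '[[[0.002,0.0048,0.02,0,0.6],[0,0,0.025,0,0.6],[0,0,0.0145,0,0.6],[0,0,0,0,0.6],[0,0,0,0,0.6]]]'
python3 -c "
from h import *
s=wrist(); cv2.imwrite('pics/w4.png',s['color'][:,:,::-1])
rel([.3905,.3385,.100])"
```

```text
clock: 8.02
tool_pos: [0.3918, 0.337, 0.1003]
orientation: [-179.9, -0.0, 165.4]
force: [-0.6, 0.8, -0.5]
opening: 0.0532
at [0.3921 0.3378 0.1011] [-1.7999e+02  1.0000e-02  1.6544e+02] t 8.07 open 0.0532 F [ 0.2 -0.1 -0.2]  -> delta tool [0.0017 0.0003 0.0011] rows 0.0499481224346338
```

```bash
ls pics/w4.png
```

```text
pics/w4.png
```

View pics/w4.png

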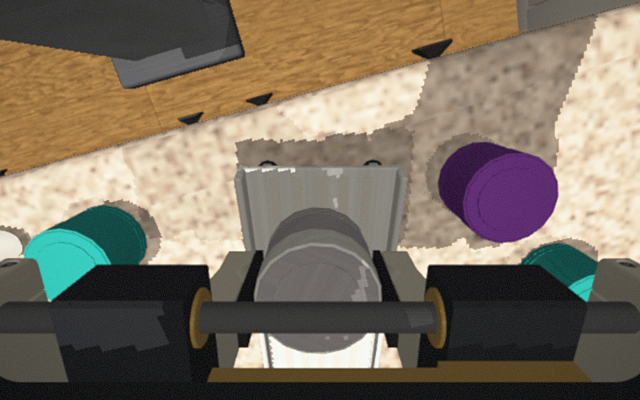

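Lane edges at 237 and 405 (centre 321) with the tin at 319, so it is centred. Release.

```bash
python3 -m handwheel '[[[0,0,0.001,0,0.6],[0,0,0,0,0],[0,0,0,0,0],[0,0,0,0,0],[0,0,0,0,0],[0,0,0,0,0],[0,0,0,0,0],[0,0,0,0,0],[0,0,0,0,0],[0,0,0,0,0],[0,0,0,0,0],[0,0,0,0,0],[0,0,0,0,0],[0,0,0,0,0]]]'
python3 -c "
from h import *
s=wrist(); cv2.imwrite('pics/w5.png',s['color'][:,:,::-1])
s=vision.snapshot('scene'); cv2.imwrite('pics/s5.png',cv2.resize(s['color'][130:330,220:460,::-1],None,fx=3,fy=3))"
```

```text
clock: 9.23
tool_pos: [0.3915, 0.3384, 0.0995]
orientation: [180.0, -0.0, 165.5]
force: [0.3, -0.0, 0.5]
opening: 0.0877
```

```bash
ls pics/w5.png
```

```text
pics/w5.png
```

View pics/w5.png

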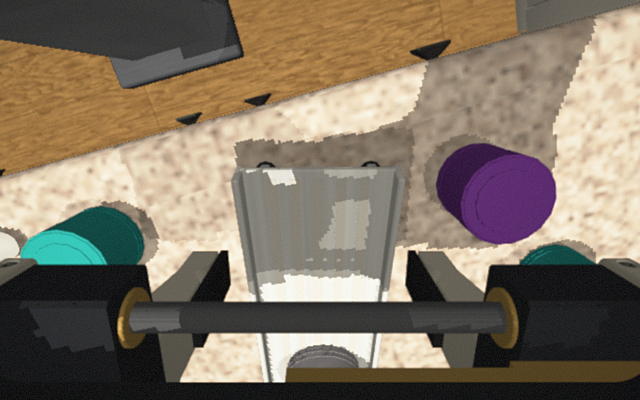

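View pics/s5.png

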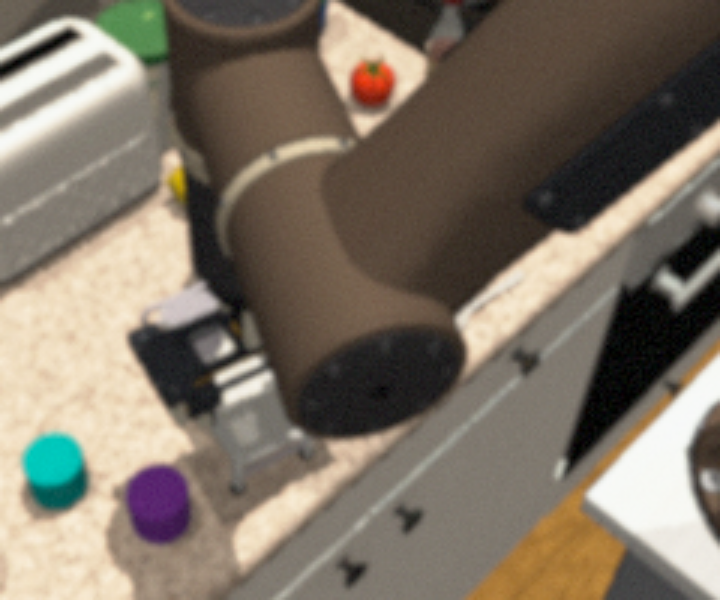

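The short tin slid down to the low end, at (323,365) in the wrist view. Rising and heading for the tall tin.

```bash
python3 -m handwheel '[[[0,0,-0.035,0,0],[0,0,-0.035,0,0],[0,0,-0.035,0,0],[0,0,0,0,0]]]'
python3 -c "
from h import *
rel([.4682,-.0095,.2])"
```

```text
clock: 9.67
tool_pos: [0.3939, 0.3411, 0.2117]
orientation: [179.5, 0.3, 165.6]
force: [1.2, 1.8, -0.2]
opening: 0.0873
at [0.3939 0.3411 0.2117] [179.45   0.26 165.57] t 9.67 open 0.0873 F [ 1.2  1.8 -0.2]  -> delta tool [-0.1593 -0.3211  0.0094] rows 8.599132712084584
```

```bash
python3 -m handwheel '[[[-0.0159,-0.032,0,0,0],[-0.0159,-0.032,0,0,0],[-0.0159,-0.032,0,0,0],[-0.0159,-0.032,0,0,0],[-0.0159,-0.032,0,0,0],[-0.0159,-0.032,0,0,0],[-0.0159,-0.032,0,0,0],[-0.0159,-0.032,0,0,0],[-0.0159,-0.032,0,0,0],[-0.0159,-0.032,0,0,0],[0,0,0.02,0,0],[0,0,0.02,0,0],[0,0,0,0,0],[0,0,0,0,0],[0,0,0,0,0]]]'
python3 -c "
from h import *
s=wrist(); cv2.imwrite('pics/w6.png',s['color'][:,:,::-1])
rel([.4682,-.0095,.052])
print(proj(s,[.4682,-.0095,.072],s['T']))
for r in silhouettes('tall_tin',s): ys,xs=np.where(r['region']); print(r['conf'],xs.min(),xs.max(),ys.min(),ys.max())
s=vision.snapshot('top'); cv2.imwrite('pics/t6.png',cv2.resize(s['color'][130:300,160:400,::-1],None,fx=3.3,fy=3.3))"
```

```text
clock: 10.92
tool_pos: [0.4658, -0.0109, 0.1654]
orientation: [-180.0, 0.0, 165.5]
force: [0.3, 0.9, 0.5]
opening: 0.0876
at [ 0.466  -0.0107  0.1657] [1.7997e+02 8.0000e-02 1.6556e+02] t 10.97 open 0.0875 F [0.1 0.5 0.8]  -> delta tool [-0.0017  0.0016  0.1137] rows 2.7276745744950257
[320.44796338 217.08969941]
0.65 284 359 165 255
```

```bash
ls pics/w6.png
```

```text
pics/w6.png
```

View pics/w6.png

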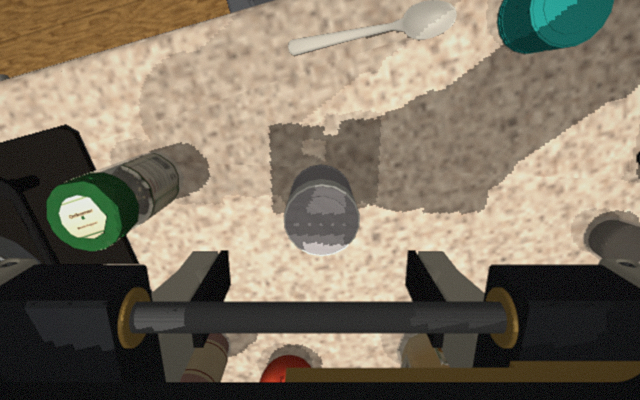

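View pics/t6.png

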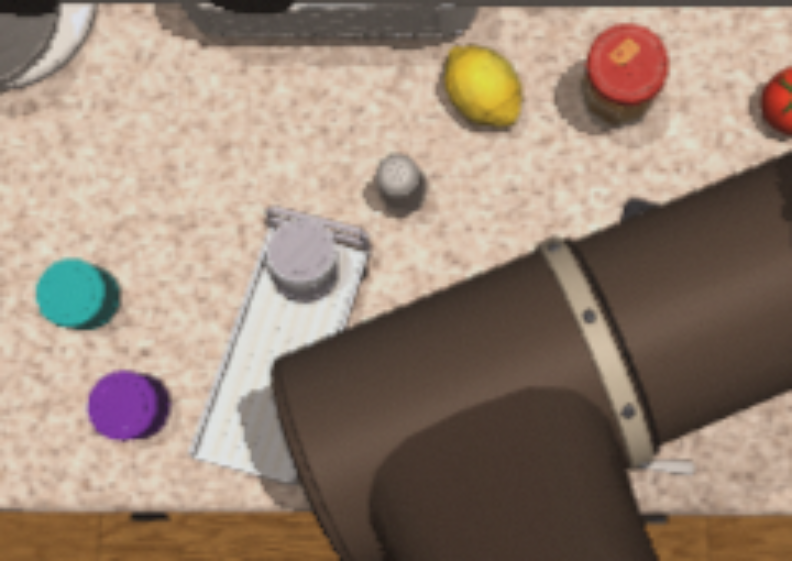

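Short tin rests at the bars in the top view. Tall lid at (322,219), against a predicted (320,217). Descend and grip.

```bash
python3 -m handwheel '[[[-0.002,0.002,0.03,0,0],[0,0,0.035,0,0],[0,0,0.033,0,0],[0,0,0.0155,0,0],[0,0,0,0,0],[0,0,0,0,0],[0,0,0,0,0.6],[0,0,0,0,0.6],[0,0,0,0,0.6],[0,0,0,0,0.6],[0,0,0,0,0.6],[0,0,0,0,0.6],[0,0,0,0,0.6],[0,0,0,0,0.6]]]'
python3 -c "
from h import *
rel([.3915,.338,.2])"
```

```text
clock: 12.23
tool_pos: [0.4681, -0.0096, 0.0516]
orientation: [180.0, 0.0, 165.5]
force: [-0.9, 1.4, 6.5]
opening: 0.0534
at [ 0.4681 -0.0096  0.0516] [1.7997e+02 4.0000e-02 1.6550e+02] t 12.23 open 0.0534 F [-0.9  1.4  6.5]  -> delta tool [ 0.1611  0.3175 -0.1484] rows 9.249038703511047
```

```bash
python3 -m handwheel '[[[0,0,-0.02,0,0.6],[0,0,-0.035,0,0.6],[0,0,-0.035,0,0.6],[0,0,-0.035,0,0.6],[0,0,-0.023,0,0.6],[0.0161,0.0317,0,0,0.6],[0.0161,0.0317,0,0,0.6],[0.0161,0.0317,0,0,0.6],[0.0161,0.0317,0,0,0.6],[0.0161,0.0317,0,0,0.6],[0.0161,0.0317,0,0,0.6],[0.0161,0.0317,0,0,0.6],[0.0161,0.0317,0,0,0.6],[0.0161,0.0317,0,0,0.6],[0.0161,0.0317,0,0,0.6],[0,0,0,0,0.6],[0,0,0,0,0.6],[0,0,0,0,0.6]]]'
python3 -c "
from h import *
rel([.3915,.338,.116])"
```

```text
clock: 13.73
tool_pos: [0.3907, 0.337, 0.1983]
orientation: [-179.9, -0.0, 165.5]
force: [-0.2, -0.3, -1.9]
opening: 0.0534
at [0.3907 0.337  0.1983] [-1.7990e+02 -4.0000e-02  1.6553e+02] t 13.73 open 0.0534 F [-0.2 -0.3 -1.9]  -> delta tool [-0.0005  0.0013  0.0823] rows 1.9750282790945317
```

```bash
python3 -m handwheel '[[[0,0.001,0.025,0,0.6],[0,0,0.03,0,0.6],[0,0,0.02,0,0.6],[0,0,0.007,0,0.6],[0,0,0,0,0.6],[0,0,0,0,0.6]]]'
python3 -c "
from h import *
s=wrist(); cv2.imwrite('pics/w7.png',s['color'][:,:,::-1])
rel([.3915,.338,.116])"
```

```text
clock: 14.23
tool_pos: [0.3921, 0.338, 0.1178]
orientation: [-180.0, 0.0, 165.5]
force: [-0.9, 0.7, -1.0]
opening: 0.0533
at [0.3923 0.3386 0.1183] [1.7992e+02 5.0000e-02 1.6547e+02] t 14.28 open 0.0528 F [ 0.5 -0.2 -0.9]  -> delta tool [ 0.0006 -0.0008  0.0023] rows 0.06142487210428163
```

```bash
ls pics/w7.png
```

```text
pics/w7.png
```

View pics/w7.png

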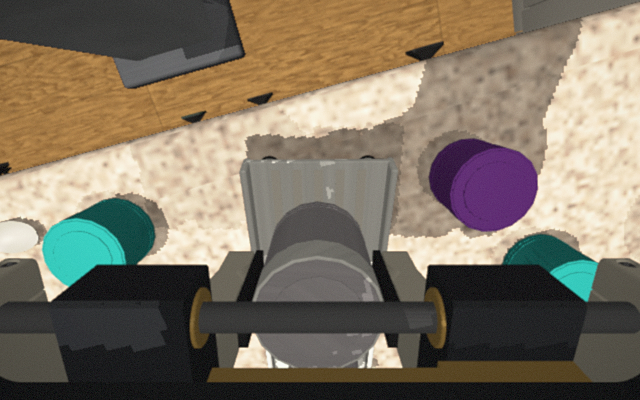

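Tall tin centred (tin 319, lane edges 243 and 396), so lower by 2 mm and release.

```bash
python3 -m handwheel '[[[0,0,0.002,0,0.6],[0,0,0,0,0.6],[0,0,0,0,0],[0,0,0,0,0],[0,0,0,0,0],[0,0,0,0,0],[0,0,0,0,0],[0,0,0,0,0],[0,0,0,0,0],[0,0,0,0,0],[0,0,0,0,0],[0,0,0,0,0],[0,0,0,0,0],[0,0,0,0,0],[0,0,0,0,0],[0,0,0,0,0]]]'
python3 -c "
from h import *
s=wrist(); cv2.imwrite('pics/w8.png',s['color'][:,:,::-1])
rel([.3915,.338,.116])"
```

```text
clock: 15.62
tool_pos: [0.3915, 0.3384, 0.1151]
orientation: [180.0, 0.0, 165.5]
force: [-0.7, 0.0, -0.7]
opening: 0.0873
at [0.3915 0.3384 0.1151] [180.    -0.   165.49] t 15.67 open 0.0874 F [ 0.4  0.7 -0.7]  -> delta tool [-0.0001 -0.0004 -0.0009] rows 0.024488934186606096
```

```bash
ls pics/w8.png
```

```text
pics/w8.png
```

View pics/w8.png

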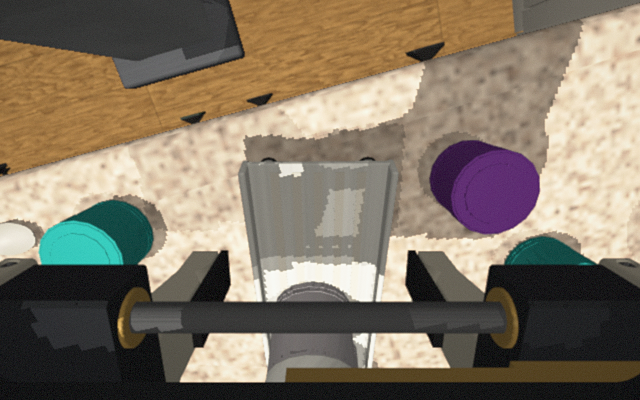

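The tall tin slid down behind the short one, at (312,330). Retreat upward and back towards the spoon side, then check with the top and scene cameras.

```bash
python3 -m handwheel '[[[0,0,-0.03,0,0],[0,0,-0.03,0,0],[0,0,-0.03,0,0],[0,0,-0.02,0,0],[-0.008,-0.035,0,0,0],[-0.008,-0.035,0,0,0],[-0.008,-0.035,0,0,0],[-0.008,-0.035,0,0,0],[-0.008,-0.035,0,0,0],[-0.008,-0.035,0,0,0],[-0.008,-0.035,0,0,0],[-0.008,-0.035,0,0,0],[-0.008,-0.035,0,0,0],[-0.008,-0.035,0,0,0],[-0.005,-0.035,0,0,0],[-0.005,-0.035,0,0,0],[0,-0.035,0,0,0],[0,0,0,0,0],[0,0,0,0,0]]]'
python3 - <<'E'
from h import *
rel([.4,0,.2])
s=vision.snapshot('top'); cv2.imwrite('pics/t9.png',cv2.resize(s['color'][130:300,200:440,::-1],None,fx=3.3,fy=3.3))
c=vision.snapshot('scene'); cv2.imwrite('pics/s9.png',cv2.resize(c['color'][130:310,220:460,::-1],None,fx=3.3,fy=3.3))
R=Ro.from_euler('z',165.6,degrees=True).as_matrix()
for n,v in(("top",s),("scene",c)):
  for t,z in(("short_tin",.021),("tall_tin",.035)):
    print(n,t,[(r["conf"],np.round(r["xy"]),(R.T@(onz(v,r["xy"],z)-[.442,.325,0])).round(3)) for r in place_of(t,v)])
  print(n,[(t,onz(v,r["xy"],0).round(3)) for t in("spice_jar","honey_jar") for r in place_of(t,v)[:1]])
E
```

```text
clock: 17.25
tool_pos: [0.364, -0.1263, 0.2251]
orientation: [180.0, 0.0, 165.2]
force: [0.6, -0.1, -0.2]
opening: 0.0879
at [ 0.364  -0.1263  0.2251] [1.7999e+02 1.0000e-02 1.6522e+02] t 17.25 open 0.0879 F [ 0.6 -0.1 -0.2]  -> delta tool [-0.0026  0.1313  0.0251] rows 3.2057596470983953
top short_tin [(0.96, array([185., 223.]), array([ 0.009, -0.169,  0.021])), (0.79, array([300., 260.]), array([0.026, 0.153, 0.021])), (0.77, array([206., 256.]), array([ 0.079, -0.088,  0.021])), (0.67, array([420., 244.]), array([-0.095,  0.453,  0.021])), (0.57, array([249., 211.]), array([-0.064, -0.013,  0.021]))]
top tall_tin [(0.86, array([248., 231.]), array([-0.011,  0.002,  0.035])), (0.53, array([248., 238.]), array([0.005, 0.007, 0.035]))]
top [('spice_jar', array([ 0.42 , -0.149,  0.   ])), ('honey_jar', array([0.671, 0.06 , 0.   ]))]
scene short_tin [(0.91, array([347., 250.]), array([0.04 , 0.142, 0.021])), (0.61, array([284., 245.]), array([-0.064, -0.008,  0.021])), (0.59, array([237., 294.]), array([ 0.017, -0.186,  0.021]))]
scene tall_tin [(0.94, array([297., 254.]), array([-0.009,  0.006,  0.035]))]
scene [('spice_jar', array([ 0.417, -0.126, -0.   ])), ('honey_jar', array([ 0.657,  0.051, -0.   ]))]
```

```bash
ls pics/s9.png
```

```text
pics/s9.png
```

View pics/t9.png

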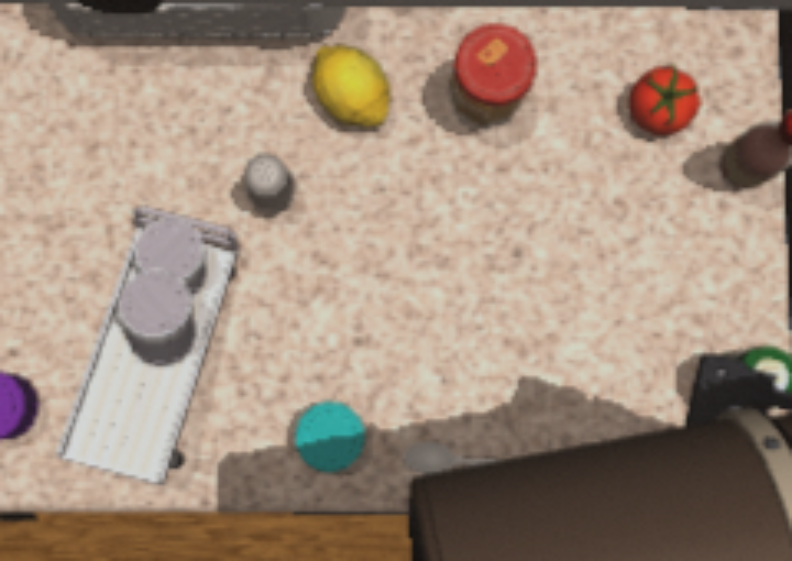

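View pics/s9.png

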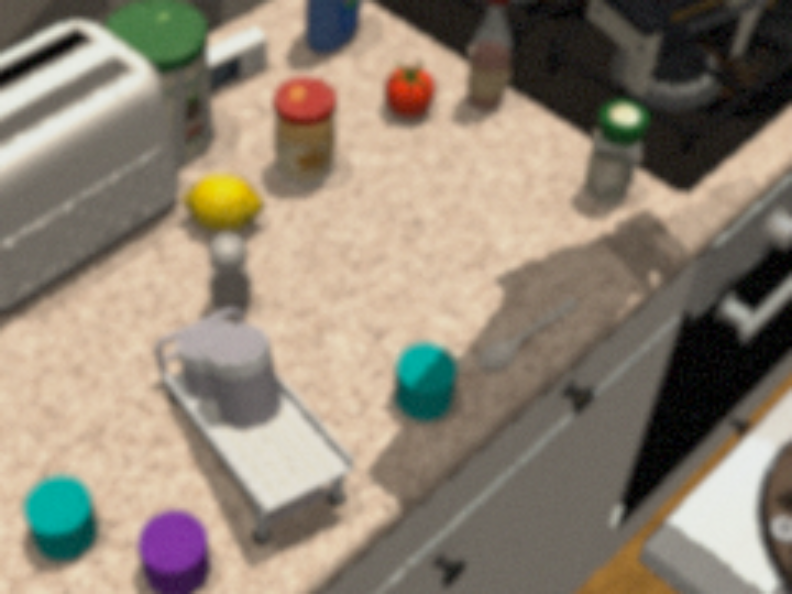

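Both tins stand in order: short at the bars (rack x about -64 mm), tall behind it (about -10 mm). The jars are where they were, and the gripper is open and clear.

```bash
python3 -c "
from plant import close_job
print(close_job())"
```

```text
the job is handed in; nothing more can be done
None
```

I loaded the rack as asked and handed the job in at about 17 s of the 72 s allowed. The short tin stands at the end bars and the tall tin right behind it. I chose the plain grey steel tins and did not touch the teal and purple look-alikes.

**Tins, last checks in the top and scene pictures:**

| Tin | Rack x | Rack y, top camera | Rack y, scene camera | Required |
|---|---|---|---|---|
| Short | -64 mm | -13 mm | -8 mm | x -85 to -50 mm, y within 20 mm |
| Tall | about -10 mm | 2 mm | 6 mm | x -35 to +5 mm, y within 20 mm |

Both tins stood upright in the pictures. The gripper was open and well clear of everything.

**Jars:** Both stood upright where they had been. The networks' positions changed by at most about 12 mm, which is within their scatter.

**Disagreements:**
- The top and scene cameras disagreed by about 10 mm on the rack's position. The wrist view settled it: I moved about 5 mm across the lane before the first release.
- In the last top picture the networks also gave a weaker second reading for the tall tin at rack x = +5 mm, right at the limit, against -11 mm for the stronger one. The scene camera's -9 mm and the pictures support the stronger reading.
- No verdict came back on handing in, so I have no confirmation beyond these checks.

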